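# Find the high spot of a plaster bat

### The job

The round plaster bat on the banding wheel has a swollen place in its edge. Slide the gauge's carriage fully home towards the wheel without ramming it, or its rail slips in the clamp; then turn the wheel by its wooden crank knob, slowly (never faster than a turn in three seconds), feel right round for the highest spot of the edge, since there is also a lesser one, and leave the wheel standing with that high spot pressing on the gauge's pointer, carriage still home. Let go of everything, and leave the other things on the table where they are.

Things in the scene. Friction and masses are not known exactly. Their poses are not given: they have to be found in the camera images.
- banding: The banding wheel, a turntable fixed to the table; origin on its vertical axis at table height. Dark foot 150 mm across, aluminium head 208 mm across (60 to 80 mm above the table), on it a white plaster bat 220 mm across (80 to 105 mm), over the bat a flat dark clamp strip from the middle to the knob (105 to 111 mm) with a 26 mm screw head in the middle (to 121 mm).
- axis_top (a point): Point on the wheel's axis, level with the bat's top. The bat's edge has two smooth swellings at unknown places, different each time relative to the knob: the high spot, 5.5 mm, fading out 35 degrees either side, and 130 degrees counter-clockwise of it (from above) a lesser one, 2.4 mm, fading out in 29 degrees. The bat does not slip on the wheel.
- wheel (a joint): Angle of the wheel (rad), grows counter-clockwise seen from above, turns without end. At 0 the knob is on the side of the axis straight away from the gauge. Bearing friction about 0.12 N m (1.7 N at the knob); the wheel stays where it is left. Its inertia feels like 1.5 kg at the knob, so starts and wobble add up to about 3 N to what is felt.
- knob_mid (a point): Middle of the crank knob, 135 mm above the table, 70 mm from the axis: upright round wooden handle, 24 mm across, 48 mm high (111 to 159 mm). It spins freely on its pin, so a gripper can carry it round without turning. With the pointer on a swelling it resists more while turning: 10 to 12 N in all on the high spot, 5 to 6 N on the lesser, greatest a few degrees before the top.
- gauge: The run-out gauge, fixed to the table: dark foot plate 90 x 150 mm, 12 mm high, with an aluminium rail, top 55 mm above the table. Origin under the rail at table height, 200 mm from the wheel's axis; its -y axis points straight at that axis. On the rail slides a grey carriage 44 mm wide, 60 mm long, top 103 mm above the table.
- carriage (a joint): How far the carriage has slid from its outer stop towards the wheel (m): 0 at the outer stop, 0.040 fully home on the inner stop. Stiff: takes about 10 N to slide, stays where it is left.
- rail (a joint): How far the rail has slipped in the clamps of the gauge's foot towards the wheel (m). It starts at 0 and should stay there; it slips only if the carriage is pushed towards the wheel with more than 25 N.
- post_mid (a point): Middle of the carriage's grip post, 125 mm above the table: upright steel post 20 mm across, 103 to 145 mm above the table, on the carriage's top, 28 mm behind the dial's middle (away from the wheel). Moves with the carriage.
- dial (a point): Middle of the white dial, 36 mm across, on the carriage's top (to 111 mm). Its black needle points at the wheel with the pointer right out and turns counter-clockwise 17 degrees per mm that the pointer is pushed back. The pointer: a rubber-tipped rod out of the carriage's face, 92 mm above the table, spring 1.5 N/mm. With the carriage home it clears the plain edge by 0.5 mm and touches only swellings.
- slab_box: Loose open square box of grey clay, 100 x 100 x 85 mm high. Bystander. Origin in the middle of its underside.
- glaze_jar: Loose clear jar with a white cap, 72 mm across, 100 mm high. Bystander. Origin in the middle of its underside.
- bisque_cup: Loose pinkish fired cup, 76 mm across, 85 mm high. Bystander. Origin in the middle of its underside.
- glaze_brush: Loose brush lying flat. Bystander.
- wood_rib: Loose wooden spatula lying flat. Bystander.
- bisque_bowl: Loose pinkish fired bowl, 124 mm across, 50 mm high. Bystander. Origin in the middle of its underside.
- test_tile_stand: Loose grey clay cylinder, 60 mm across, 50 mm high. Bystander. Origin in the middle of its underside.
Mind the look-alikes: they are no part of the job. What is shaped like the banding but turquoise is not meant.

How it is judged:
On the way:
1. the carriage is slid fully home (value of joint carriage above 0.037 m), for 0.2 s.
At the end, for the whole second after the job is handed in: The wheel stands still (under 0.02 rad/s), the carriage is home (within 3 mm of its inner stop), and the pointer presses on the bat with more than 5.7 N (of about 6.8 N at the top), which is so only within about 10 degrees of the top of the high spot (contact force between banding and gauge above 5.7 N and value of joint carriage above 0.037 m and velocity of joint wheel between -0.02 and 0.02 rad/s); the robot touches nothing.
It fails at once if the wheel is turned faster than a turn in three seconds (2.2 rad/s at any moment) (velocity of joint wheel above 2.2 rad/s or velocity of joint wheel below -2.2 rad/s).
It fails at once if the carriage is rammed so hard that the rail slips in its clamp (more than 1.5 mm) (value of joint rail above 0.0015 m).
It fails at once if another thing on the table is pushed more than 20 mm from its place (distance of any of slab_box, glaze_jar, bisque_cup, glaze_brush, wood_rib, bisque_bowl, test_tile_stand from where it was at the start of the episode above 0.02 m).
It also fails if it takes over 72 s, if anything falls off the work surface, if the arm or the gripper's body presses on something with over 40 N, if the wrist force passes 120 N, or if a joint passes its speed limit or range.

### The arm

A 6-joint arm with a two-finger parallel gripper is mounted at the origin on the work surface. World frame = base frame: x ahead of the robot, y to its left, z up, the work surface at z = 0. Lengths are in m, angles in rad, forces in N, time in s.
With the tool pointing down it reaches from about 0.325 to 0.75 m from the base axis. Payload 7.6 kg.
Tool frame: the origin (TCP) lies midway between the tips of the shut fingers; the grasp point (between the pads) lies 19 mm behind it; y points along the fingers, x is the direction in which the jaws open and shut, and the axes are right-handed (so a half turn about y gives the same grasp; the last joint's range is limited). The gripper opens to 85 mm and grips with 20 to 120 N. Pads are 22 mm wide; open, the fingers measure 114 mm over their backs; the gripper's body (76 mm by 85 mm) begins 54 mm behind the grasp point. The pads swing forward as they close: fully open they stand 13 mm farther back than shut.
Start: joints at [-1.362, 0.052, 1.401, -0, 1.689, -0.07], TCP at [0.145, -0.505, 0.231] pointing down, gripper open.
Joint ranges: [-2.9, 2.9], [-0.91, 2.17], [0.12, 2.37], [-1.06, 4.2], [0.26, 2.73], [-2.93, 2.93]. Speed limits (rad/s): [2.57, 2.57, 3.01, 3.14, 3.14, 3.14].

### API

Orientations are given as a rotation vector (axis times angle).
In Python, from bench import ctrl gives the robot as it stands.
- The arm moves only by the tool jog_arm, never from a script. Its argument "plan" is a list that holds one entry, the list of rows, each a list of 5 numbers: the closure, from 0 (fully open) to 1 (shut), then the shift along the tool's x, y, z in units of 200 mm (1.0 is 200 mm), then the turn about the tool's y in units of pi/4 rad (1.0 is pi/4 rad). In form: [[[claw, tx, ty, tz, spin], ...]]. A call has 1 to 20 rows; each row is the pose to reach, as a shift and turn from the pose commanded when the call began, along the tool's axes at that moment; what a row does not reach only later rows make up. A row lasts 1/12 s, in which the tool goes at most 41.7 mm and 7.16 degrees, less where a joint would pass 70% of its speed; a pose out of reach is approached as far as the arm can. A call with a number of a shift or a turn outside -1 to 1 is refused whole. A call with a gripper value outside its range is refused whole. The fingers move at their own pace and stop on an object; "force" is the grip in N (left out, the last holds). Time passes only in rows, so rows that repeat a pose let the fingers close. It gives the time, the measured TCP pose, the force and the opening at its end, in the units of the state.
- ctrl.read_state(): the state, without advancing time (a new reading comes with each control period).
- ctrl.read_camera(name): name is "side" or "top" or "wrist"; returns (picture, depth): 480x640x3 uint8, red, green, blue; 480x640 float32, m along the optical axis (not along the pixel's ray), 0 where there is no reading.
- ctrl.camera_info(name): a dict with "intrinsics" (3x3 intrinsics, pixels), "k1" (the pictures are not rectified: a ray, as slopes to the right and down, at radius r is drawn at 1 + k1 r^2 times it, then the intrinsics apply), "extrinsics" (4x4, takes a point from world to camera coordinates). Camera axes: x right, y down, z forward; pixel columns grow to the right and rows downward; lengths in m; the calibration is good to about 2 mm. A picture is of the moment at which its call begins: read the wrist's pose just before it. camera_info takes no time and is no camera call; for the wrist camera it gives the pose at the moment of the call.
- ctrl.job_done(): hands the job in, once; it reports no verdict.
The state is a dict: "t": time; "joint_positions": joint angles; "dq": joint speeds; "joint_efforts": joint torques, N m; "position": TCP position; "tcp_rot": TCP orientation; "ft_force": force on the tool from outside, world axes, zero at the start; "torque": the same for the moment, N m; "opening": opening from 0.0 (shut) to 1.0 (fully open).
Only numpy, scipy, OpenCV 4.12 (cv2) and the standard library are available. Lean on these libraries where they do the work, as an engineer would, in place of code of your own. Each camera call takes 0.05 s, during which the arm holds its last target.

## Working session

There is one attempt and no reset: what is moved stays moved. The work goes in short steps, Python scripts to look and compute and a tool call to move; the robot and the scene stay as the last step left them, time stands still between calls to the robot, and variables do not carry over. Pictures are saved under pics/ and viewed, and the job is handed in when it is done.

Besides the shell and the picture viewer there is one more tool, called after "Emit:" as name([rows], argument=value, ...), one row to a line, values as JSON. jog_arm: Moves the arm, as the interface text tells. Its arguments: {"type":"object","properties":{"plan":{"type":"array"},"force":{"type":"number"}},"required":["plan"]}

```bash
ls; mkdir -p pics; python3 - <<'E'
from bench import ctrl
import cv2,numpy as np
s=ctrl.read_state()
for k,v in s.items(): print(k,np.round(v,4))
for n in ["side","top","wrist"]:
    im,d=ctrl.read_camera(n); cv2.imwrite(f"pics/{n}0.png",im[:,:,::-1]); np.save(f"pics/{n}0.npy",d)
    c=ctrl.camera_info(n); print(n,c)
E
```

```text
pics
t 0.0
joint_positions [-1.3623  0.0528  1.4018  0.      1.6886 -0.0703]
dq [ 0.0004 -0.0004 -0.0008 -0.0008 -0.0015  0.    ]
joint_efforts [-1.40000e-03 -3.81666e+01 -3.60190e+01 -1.00000e-04  6.30000e-03
  0.00000e+00]
position [ 0.1444 -0.5044  0.2305]
tcp_rot [-1.3272  1.0023 -1.0002]
ft_force [-0.2108 -0.476   0.3653]
torque [ 0.0471 -0.0163 -0.0173]
opening 1.0002
side {'intrinsics': array([[533.22430213,   0.        , 322.49051627],
       [  0.        , 533.22430213, 236.41669   ],
       [  0.        ,   0.        ,   1.        ]]), 'k1': -0.04804367999715147, 'extrinsics': array([[-0.92895472, -0.3696785 , -0.01951749,  0.53268891],
       [-0.25656804,  0.68093679, -0.68592852,  0.16510878],
       [ 0.26686321, -0.63218897, -0.72740713,  1.31448943],
       [ 0.        ,  0.        ,  0.        ,  1.        ]])}
top {'intrinsics': array([[455.35294249,   0.        , 325.35134447],
       [  0.        , 455.35294249, 236.88886139],
       [  0.        ,   0.        ,   1.        ]]), 'k1': -0.06948294696729841, 'extrinsics': array([[-0.01510996, -0.99983496,  0.01008686,  0.0801354 ],
       [-0.99576198,  0.0141316 , -0.09087567,  0.52189541],
       [ 0.09071812, -0.01141724, -0.99581116,  1.13832804],
       [ 0.        ,  0.        ,  0.        ,  1.        ]])}
wrist {'intrinsics': array([[406.96168375,   0.        , 317.13223018],
       [  0.        , 406.96168375, 233.94548492],
       [  0.        ,   0.        ,   1.        ]]), 'k1': -0.08617482699182871, 'extrinsics': array([[ 0.27533437, -0.96134772, -0.00124375, -0.52392304],
       [-0.91991553, -0.26384328,  0.29007263, -0.03689646],
       [-0.27918882, -0.07872282, -0.95700382,  0.37882478],
       [ 0.        ,  0.        ,  0.        ,  1.        ]])}
```

View pics/top0.png

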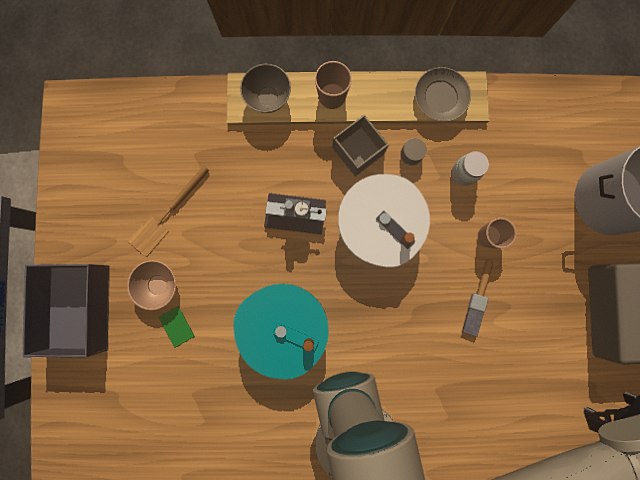

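View pics/side0.png

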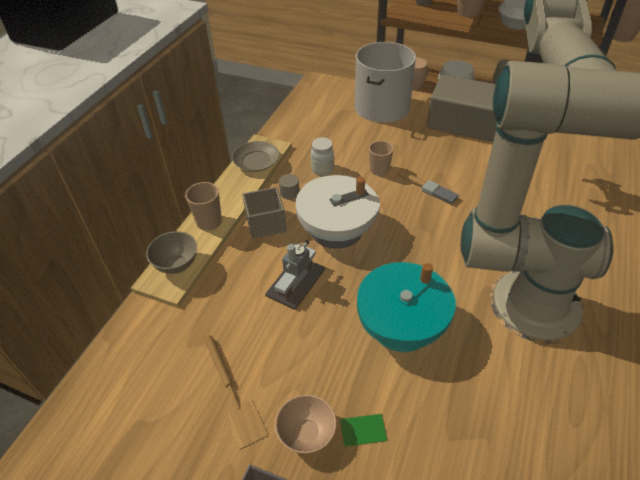

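The top view shows the white bat at (384,220), its screw head at (385,219) and its knob at (408,239). The gauge is at (297,212), with its post near (289,205) and its dial near (302,208). The look-alike is the turquoise wheel at (281,331), which I'll leave alone. Next I'll take an enlarged crop and measure.

```bash
cat > h.py <<'E'
import cv2,numpy as np
from bench import ctrl
from scipy.spatial.transform import Rotation as R
def ray(c,u,v):
    K=c['intrinsics'];a=np.array([(u-K[0,2])/K[0,0],(v-K[1,2])/K[1,1]]);p=a.copy()
    for _ in range(20): p=a/(1+c['k1']*(p@p))
    E=c['extrinsics'];Rm=E[:3,:3];o=-Rm.T@E[:3,3];return o,Rm.T@np.array([p[0],p[1],1.])
def atz(c,u,v,z):
    o,d=ray(c,u,v);return o+d*(z-o[2])/d[2]
def proj(c,P):
    E=c['extrinsics'];p=E[:3,:3]@np.array(P)+E[:3,3];s=p[:2]/p[2];s=s*(1+c['k1']*(s@s));K=c['intrinsics']
    return np.array([K[0,0]*s[0]+K[0,2],K[1,1]*s[1]+K[1,2]])
def crop(im,u0,v0,u1,v1,k,name):
    o=cv2.resize(im[v0:v1,u0:u1,::-1],None,fx=k,fy=k,interpolation=cv2.INTER_CUBIC);cv2.imwrite(name,o)
E
python3 - <<'E'
from h import *
for n,b in (("top",(250,160,450,280)),("side",(250,160,410,310))):
    im=cv2.imread(f"pics/{n}0.png")[:,:,::-1]; crop(im,*b,4,f"pics/{n}0c.png")
E
```

```text
(no output)
```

View pics/top0c.png

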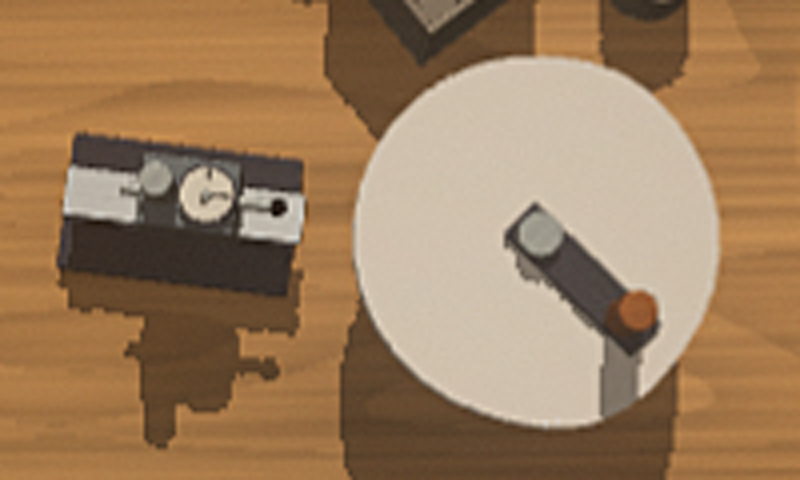

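View pics/side0c.png

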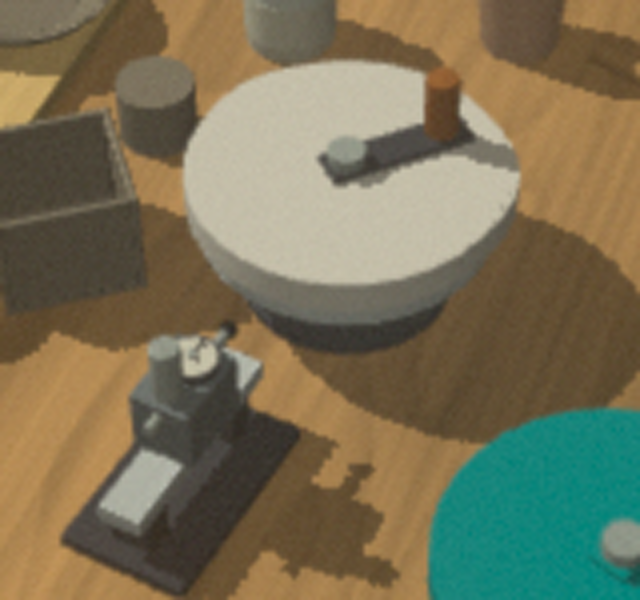

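```bash
python3 - <<'E'
from h import *
c=ctrl.camera_info("top");s=ctrl.camera_info("side")
A=atz(c,385.2,217.75,.121);K=atz(c,409.5,237.75,.159);P=atz(c,288.75,204.25,.145);D=atz(c,301.75,208.25,.111)
print("axis",A,"knob",K,"post",P,"dial",D)
A2=atz(s,250+347/4,160+151/4,.121);K2=atz(s,250+443/4,160+76/4,.159);P2=atz(s,250+165/4,160+346/4,.145);D2=atz(s,250+198/4,160+358/4,.111)
print("side",A2,K2,P2,D2)
print(np.linalg.norm((K-A)[:2]),np.linalg.norm((P-A)[:2]),np.linalg.norm((P-D)[:2]),np.hypot(*(K2-A2)[:2]),np.hypot(*(P2-A2)[:2]))
u=(A-P)[:2];u/=np.linalg.norm(u);print("dir to wheel",u,np.degrees(np.arctan2(u[1],u[0])))
k=(K-A)[:2];print("knob ang",np.degrees(np.arctan2(k[1],k[0])))
# bat edge
im=cv2.imread("pics/top0.png");hsv=cv2.cvtColor(im,cv2.COLOR_BGR2HSV)
m=((hsv[...,1]<60)&(hsv[...,2]>150)).astype(np.uint8)
n,l,st,ce=cv2.connectedComponentsWithStats(m);i=l[240,370];print(st[i])
ct=max(cv2.findContours((l==i).astype(np.uint8),0,cv2.CHAIN_APPROX_NONE)[0],key=len)[:,0]
Q=np.array([atz(c,a,b,.105) for a,b in ct])[:,:2]-A[:2]
r=np.hypot(*Q.T);t=np.degrees(np.arctan2(Q[:,1],Q[:,0]))
for b in range(-180,180,10):
    w=(t>=b)&(t<b+10)
    if w.any(): print(b+5,round(np.median(r[w])*1000,1),end=' | ')
E
```

```text
axis [ 0.55730101 -0.06778704  0.121     ] knob [ 0.50600113 -0.11620913  0.159     ] post [0.58843056 0.15684017 0.145     ] dial [0.5840111  0.12841915 0.111     ]
side [ 0.55489301 -0.06211468  0.121     ] [ 0.50672567 -0.11390416  0.159     ] [0.58658568 0.15973217 0.145     ] [0.57820015 0.13416386 0.111     ]
0.07054342949620762 0.22677396665574281 0.028762577462561414 0.07072653264916169 0.22409920602005354
dir to wheel [-0.13727127 -0.99053349] -97.88997723231276
knob ang -136.65298721684786
[ 338  174   92   93 5904]
-175 112.9 | -165 105.4 | -155 73.0 | -145 103.4 | -135 107.8 | -125 91.1 | -115 71.2 | -105 106.0 | -95 105.2 | -85 105.4 | -75 105.6 | -65 105.9 | -55 107.2 | -45 107.8 | -35 109.5 | -25 108.8 | -15 108.0 | -5 106.5 | 5 106.9 | 15 108.2 | 25 108.5 | 35 108.9 | 45 108.3 | 55 108.5 | 65 108.1 | 75 109.0 | 85 108.7 | 95 109.2 | 105 109.9 | 115 109.2 | 125 109.6 | 135 109.5 | 145 109.4 | 155 109.2 | 165 109.2 | 175 110.7 |
```

```bash
cat >> h.py <<'E'
def tool(): 
    s=ctrl.read_state();return s,np.array(s['position']),R.from_rotvec(s['tcp_rot']).as_matrix()
def need(P):
    "shift of TCP to world P, in units along the tool axes"
    s,p,M=tool();return M.T@(np.array(P)-p)/.2
E
python3 - <<'E'
from h import *
s,p,M=tool();print(M.round(3));x=M[:,0];print("x ang",np.degrees(np.arctan2(x[1],x[0])))
c=ctrl.camera_info("wrist");E=c['extrinsics'];o=-E[:3,:3].T@E[:3,3];print("cam in tool",M.T@(o-p),"fwd",M.T@E[2,:3])
print("to post",need([.5875,.158,.25]),"to wheel view",need([.5,-.14,.3]))
E
```

```text
[[ 0.275 -0.     0.961]
 [-0.961  0.001  0.275]
 [-0.001 -1.     0.   ]]
x ang -74.02740503076672
cam in tool [-0.00057494 -0.14188975  0.07461587] fwd [-9.46381633e-05  9.56985371e-01 -2.90136159e-01]
to post [-2.57524182 -0.09351582  3.04121037] to wheel view [-1.26343042 -0.34500763  2.21060279]
```

Emit:
jog_arm([
  [[0,-0.1,-0.1,0.13,-0.1],[0,-0.2,-0.2,0.27,-0.24],[0,-0.32,-0.3,0.43,-0.38],[0,-0.45,-0.35,0.6,-0.52],[0,-0.58,-0.35,0.77,-0.66],[0,-0.68,-0.35,0.9,-0.8],[0,-0.75,-0.35,1.0,-0.92],[0,-0.75,-0.35,1.0,-1.0]],
])

```text
t: 0.82
position: [0.2976, -0.3024, 0.3016]
tcp_rot: [-1.535, 0.388, -0.391]
ft_force: [0.4, -0.9, 0.4]
opening: 0.999
```

```bash
python3 - <<'E'
from h import *
s,p,M=tool();x=M[:,0];print(p,np.degrees(np.arctan2(x[1],x[0])),need([.573,.054,.30]))
E
```

```text
[ 0.29761979 -0.30243224  0.30162079] -28.46972208854401 [0.36083603 0.01031041 2.22299612]
```

Emit:
jog_arm([
  [[0,0.03,0,0.15,-0.1],[0,0.06,0,0.35,-0.2],[0,0.1,0,0.55,-0.3],[0,0.13,0,0.75,-0.4],[0,0.16,0,0.95,-0.458],[0,0.16,0,1.0,-0.458]],
])

```text
t: 1.32
position: [0.4225, -0.1422, 0.3008]
tcp_rot: [-1.566, 0.11, -0.11]
ft_force: [0.3, -0.8, 0.3]
opening: 1.002
```

```bash
python3 - <<'E'
from h import *
s,p,M=tool();x=M[:,0];print(p,np.degrees(np.arctan2(x[1],x[0])),need([.573,.054,.30]))
E
```

```text
[ 0.42254485 -0.14222752  0.3007562 ] -8.006698261557636 [0.6082821  0.00526334 1.07635001]
```

Emit:
jog_arm([
  [[0,0.1,0,0.17,0],[0,0.2,0,0.35,0],[0,0.3,0,0.53,0],[0,0.4,0,0.71,0],[0,0.5,0,0.88,0],[0,0.57,0,1.0,0],[0,0.6,0,1.0,0],[0,0.6,0,1.0,0]],
])

```text
t: 1.98
position: [0.5691, 0.0347, 0.3]
tcp_rot: [-1.568, 0.116, -0.113]
ft_force: [0.4, -0.7, -0.7]
opening: 0.998
```

```bash
python3 - <<'E'
from h import *
import pickle
s,p,M=tool();c=ctrl.camera_info("wrist");im,d=ctrl.read_camera("wrist");print(p)
cv2.imwrite("pics/w1.png",im[:,:,::-1]);pickle.dump((c,im,d),open("pics/w1.pkl","wb"))
E
```

```text
[0.56914208 0.03473674 0.29997393]
```

View pics/w1.png

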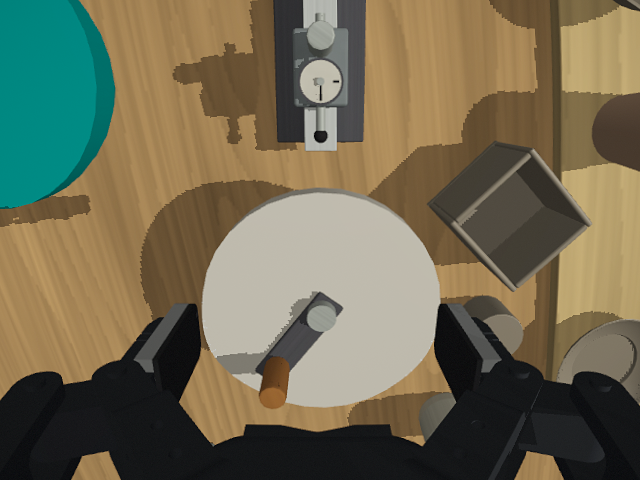

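The wrist view shows the whole bat, with the screw head at (321,318) and the knob at (272,397). The gauge is at the top: post top (321,36), dial (321,82), needle pointing at the wheel. I'll refine these in a crop and fit the bat outline.

```bash
python3 - <<'E'
from h import *
import pickle
c,im,d=pickle.load(open("pics/w1.pkl","rb"))
crop(im,190,180,450,430,3,"pics/w1a.png");crop(im,260,0,380,160,4,"pics/w1b.png")
A=atz(c,321,317,.121);K=atz(c,271,399,.159);P=atz(c,320.5,35,.145);D=atz(c,321,82,.111)
for q in(A,K,P,D):print(q.round(4),np.hypot(*(q-A)[:2]))
hsv=cv2.cvtColor(im,cv2.COLOR_RGB2HSV)
m=((hsv[...,1]<45)&(hsv[...,2]>130)).astype(np.uint8)
n,l,st,ce=cv2.connectedComponentsWithStats(m);i=l[260,320];print(st[i])
ct=max(cv2.findContours((l==i).astype(np.uint8),0,cv2.CHAIN_APPROX_NONE)[0],key=len)[:,0]
Q=np.array([atz(c,a,b,.105) for a,b in ct])[:,:2]-A[:2]
r=np.hypot(*Q.T);t=np.degrees(np.arctan2(Q[:,1],Q[:,0]))
for b in range(-180,180,10):
    w=(t>=b)&(t<b+10)
    if w.any(): print(b+5,round(np.median(r[w])*1000,1),end=' | ')
E
```

```text
[ 0.5582 -0.0639  0.121 ] 0.0
[ 0.508  -0.1146  0.159 ] 0.07135250493643601
[0.5896 0.1584 0.145 ] 0.22444321296517694
[0.5861 0.1302 0.111 ] 0.19601164822889192
[  202   191   238   216 36204]
-175 112.4 | -165 107.8 | -155 79.1 | -145 68.2 | -135 19.3 | -125 73.5 | -115 92.1 | -105 109.8 | -95 110.1 | -85 110.3 | -75 110.1 | -65 110.3 | -55 110.3 | -45 111.1 | -35 111.8 | -25 111.2 | -15 107.6 | -5 108.2 | 5 108.5 | 15 108.5 | 25 108.3 | 35 108.5 | 45 109.7 | 55 110.7 | 65 111.1 | 75 108.3 | 85 108.0 | 95 108.0 | 105 108.2 | 115 108.2 | 125 108.2 | 135 107.9 | 145 108.1 | 155 108.4 | 165 108.7 | 175 110.3 |
```

View pics/w1a.png

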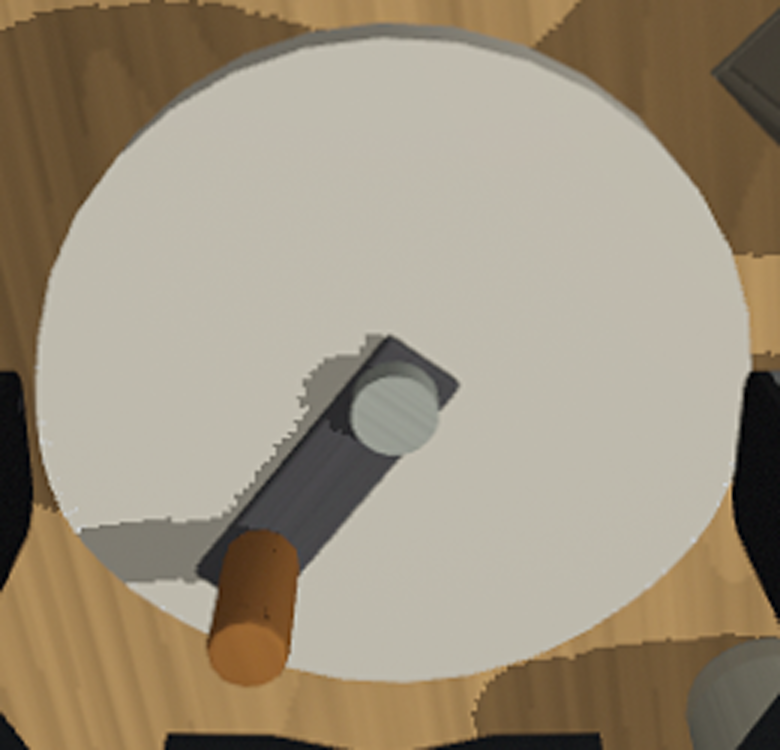

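View pics/w1b.png

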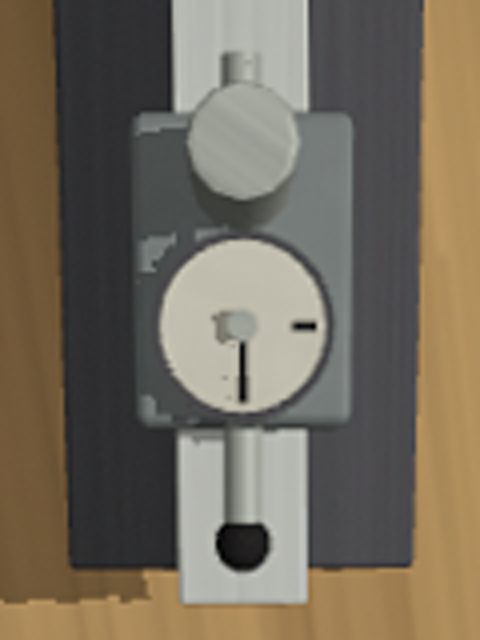

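```bash
python3 - <<'E'
from h import *
s,p,M=tool();x=M[:,0];print(p,np.degrees(np.arctan2(x[1],x[0])),need([.5895,.158,.20]),need([.5895,.158,.11]))
E
```

```text
[0.56854548 0.03381688 0.30048179] -8.414014094592666 [0.0135311  0.50190504 0.62994957] [0.01419541 0.95190442 0.63029577]
```

Emit:
jog_arm([
  [[0,0.005,0,0.17,0],[0,0.01,0.1,0.35,0],[0,0.014,0.2,0.5,0],[0,0.014,0.35,0.6,0],[0,0.014,0.5,0.63,0],[0,0.014,0.6,0.63,0],[0,0.014,0.7,0.63,0],[0,0.014,0.7,0.63,0]],
])

```text
t: 2.7
position: [0.5874, 0.1565, 0.1566]
tcp_rot: [-1.57, 0.123, -0.111]
ft_force: [-0.3, -0.3, -0.8]
opening: 0.999
```

```bash
python3 - <<'E'
from h import *
import pickle
s,p,M=tool();c=ctrl.camera_info("wrist");im,d=ctrl.read_camera("wrist");print(p,need([.5895,.158,.11]))
cv2.imwrite("pics/w2.png",im[:,:,::-1])
x=M[:,0];print(np.degrees(np.arctan2(x[1],x[0])))
E
```

```text
[0.587424   0.15653505 0.15656818] [0.00540228 0.24716268 0.00763638]
-8.509967050335892
```

View pics/w2.png

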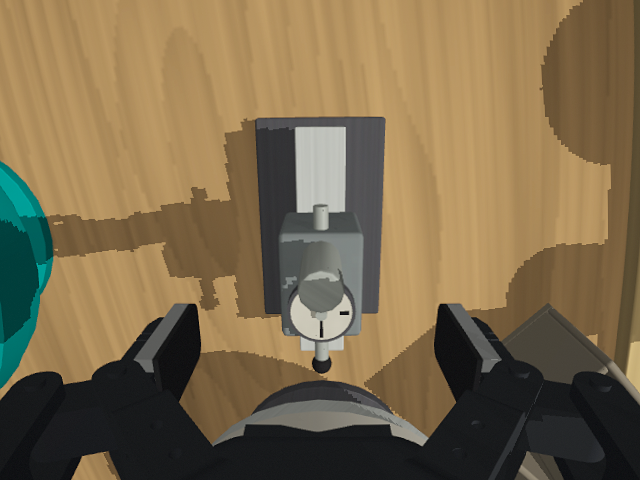

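The post is centred between the jaws at (321,290). I'll descend and grip it gently.

Emit:
jog_arm([
  [[0,0.005,0.1,0.007,0],[0,0.005,0.2,0.007,0],[0,0.005,0.24,0.007,0],[0.3,0.005,0.24,0.007,0],[0.7,0.005,0.24,0.007,0],[1,0.005,0.24,0.007,0],[1,0.005,0.24,0.007,0],[1,0.005,0.24,0.007,0],[1,0.005,0.24,0.007,0],[1,0.005,0.24,0.007,0],[1,0.005,0.24,0.007,0],[1,0.005,0.24,0.007,0]],
], force=30)

```text
t: 3.75
position: [0.5895, 0.16, 0.1148]
tcp_rot: [-1.568, 0.117, -0.112]
ft_force: [-12.4, -0.1, 9.7]
opening: 0.221
```

Emit:
jog_arm([
  [[1,-0.006,-0.015,0,0],[1,-0.008,-0.02,-0.01,0],[1,-0.008,-0.02,-0.02,0],[1,-0.008,-0.02,-0.03,0],[1,-0.008,-0.02,-0.04,0]],
])

```text
t: 4.17
position: [0.5882, 0.1537, 0.1151]
tcp_rot: [-1.565, 0.114, -0.114]
ft_force: [8.3, 9.8, -14.7]
opening: 0.224
```

Emit:
jog_arm([
  [[1,0.003,0.01,-0.01,0],[1,0.003,0.01,-0.02,0],[1,0.003,0.01,-0.03,0],[1,0.003,0.01,-0.04,0],[1,0.003,0.01,-0.05,0],[1,0.003,0.01,-0.06,0],[1,0.003,0.01,-0.07,0],[1,0.003,0.01,-0.08,0],[1,0.003,0.01,-0.09,0],[1,0.003,0.01,-0.1,0],[1,0.003,0.01,-0.11,0],[1,0.003,0.01,-0.12,0]],
])

```text
t: 5.17
position: [0.5851, 0.1305, 0.115]
tcp_rot: [-1.564, 0.114, -0.114]
ft_force: [1.9, 9.9, -4.6]
opening: 0.222
```

```bash
python3 - <<'E'
from h import *
s,p,M=tool();f=np.array(s['ft_force']);print(p,M.T@f, M.T@(p-np.array([.5895,.160,.1148]))*1000)
c=ctrl.camera_info("wrist");im,d=ctrl.read_camera("wrist");cv2.imwrite("pics/w3.png",im[:,:,::-1])
E
```

```text
[0.58512121 0.13049722 0.11497224] [ 0.40682436  4.65646761 10.06126055] [ -0.07215343  -0.29272624 -29.82493729]
```

View pics/w3.png

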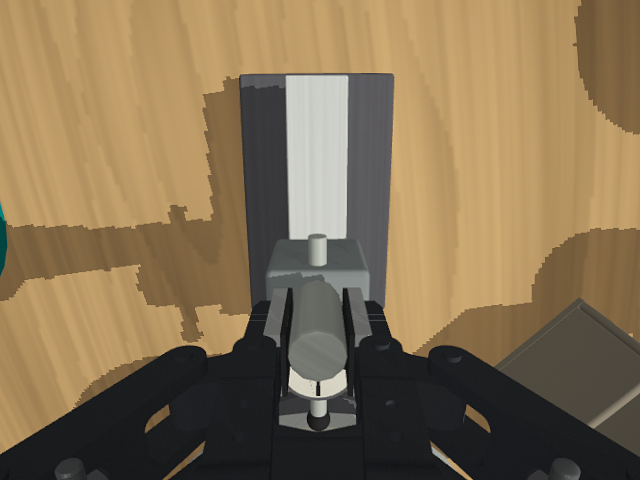

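The post is held well and the carriage has moved about 30 mm at a steady 10 N. I'll go slowly for the rest.

Emit:
jog_arm([
  [[1,0,0,-0.006,0],[1,0,0,-0.012,0],[1,0,0,-0.018,0],[1,0,0,-0.024,0],[1,0,0,-0.03,0],[1,0,0,-0.036,0],[1,0,0,-0.04,0]],
])

```text
t: 5.8
position: [0.584, 0.1225, 0.115]
tcp_rot: [-1.564, 0.114, -0.114]
ft_force: [2.5, 10.1, -5.4]
opening: 0.222
```

Emit:
jog_arm([
  [[1,0,0,-0.003,0],[1,0,0,-0.006,0],[1,0,0,-0.006,0]],
])

```text
t: 6.05
position: [0.5838, 0.1213, 0.115]
tcp_rot: [-1.564, 0.114, -0.114]
ft_force: [2.0, 9.6, -5.5]
opening: 0.221
```

Emit:
jog_arm([
  [[1,0,0,-0.003,0],[1,0,0,-0.006,0],[1,0,0,-0.006,0]],
])

```text
t: 6.3
position: [0.5837, 0.1206, 0.115]
tcp_rot: [-1.563, 0.113, -0.114]
ft_force: [3.1, 11.6, -5.8]
opening: 0.22
```

Emit:
jog_arm([
  [[1,0,0,-0.003,0],[1,0,0,-0.005,0],[1,0,0,-0.005,0]],
])

```text
t: 6.55
position: [0.5837, 0.1206, 0.115]
tcp_rot: [-1.561, 0.113, -0.114]
ft_force: [4.7, 14.3, -7.2]
opening: 0.222
```

The stop is reached: no more travel, and the force rises from 10 to 14.9 N. I'll relax, open, and lift.

Emit:
jog_arm([
  [[1,0,0,0.003,0],[0.5,0,0,0.005,0],[0,0,0,0.005,0],[0,0,0,0.005,0],[0,0,0,0.005,0],[0,0,0,0.005,0],[0,0,-0.1,0.005,0],[0,0,-0.25,0.005,0],[0,0,-0.4,-0.1,0],[0,-0.05,-0.5,-0.25,0],[0,-0.1,-0.55,-0.4,0],[0,-0.1,-0.55,-0.4,0]],
])

```text
t: 7.55
position: [0.5519, 0.0367, 0.2295]
tcp_rot: [-1.569, 0.114, -0.123]
ft_force: [0.3, 0.3, 0.1]
opening: 1.0
```

```bash
python3 - <<'E'
from h import *
import pickle
s,p,M=tool();c=ctrl.camera_info("wrist");im,d=ctrl.read_camera("wrist");print(p,s['ft_force'])
cv2.imwrite("pics/w4.png",im[:,:,::-1]);pickle.dump((c,im,d),open("pics/w4.pkl","wb"))
E
```

```text
[0.55191299 0.0366798  0.2294645 ] [0.28242542 0.30646978 0.06125557]
```

View pics/w4.png

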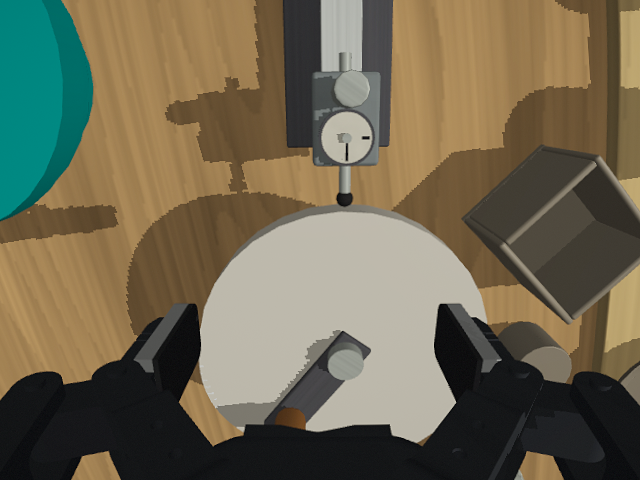

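```bash
python3 - <<'E'
from h import *
import pickle
c,im,d=pickle.load(open("pics/w4.pkl","rb"))
print(atz(c,346,363,.121),atz(c,351,89,.145),atz(c,346.5,137,.111))
c,im,d=pickle.load(open("pics/w1.pkl","rb"))
print(atz(c,321.7,318,.121),atz(c,272.3,398.3,.159))
print(need([.5078,-.1144,.2295]),need([.5078,-.1144,.117]))
E
```

```text
[ 0.55872598 -0.06373974  0.121     ] [0.58354019 0.1192184  0.145     ] [0.58009682 0.09227163 0.111     ]
[ 0.55863291 -0.06492683  0.121     ] [ 0.50927059 -0.11407887  0.159     ]
[-0.10481792 -0.00970169 -0.7890523 ] [-0.10713468  0.55279354 -0.78914423]
```

Emit:
jog_arm([
  [[0,-0.02,0,-0.15,0],[0,-0.04,0,-0.33,0],[0,-0.07,0,-0.52,0],[0,-0.095,0,-0.7,0],[0,-0.1,0.05,-0.785,0],[0,-0.1,0.2,-0.787,0],[0,-0.1,0.35,-0.787,0],[0,-0.1,0.48,-0.787,0],[0,-0.1,0.54,-0.787,0],[0.4,-0.1,0.54,-0.787,0],[0.6,-0.1,0.54,-0.787,0],[0.6,-0.1,0.54,-0.787,0]],
], force=20)

```text
t: 8.6
position: [0.5104, -0.1122, 0.1192]
tcp_rot: [-1.568, 0.113, -0.117]
ft_force: [0.4, 0.1, -0.2]
opening: 0.603
```

```bash
python3 - <<'E'
from h import *
s,p,M=tool();im,d=ctrl.read_camera("wrist");print(p,s['ft_force'],s['opening'])
cv2.imwrite("pics/w5.png",im[:,:,::-1]);im,d=ctrl.read_camera("side");crop(im,250,120,450,270,4,"pics/s5.png")
E
```

```text
[ 0.5103741  -0.11216834  0.11921071] [ 0.44712025  0.07728863 -0.24122374] 0.6031996768746802
```

View pics/w5.png

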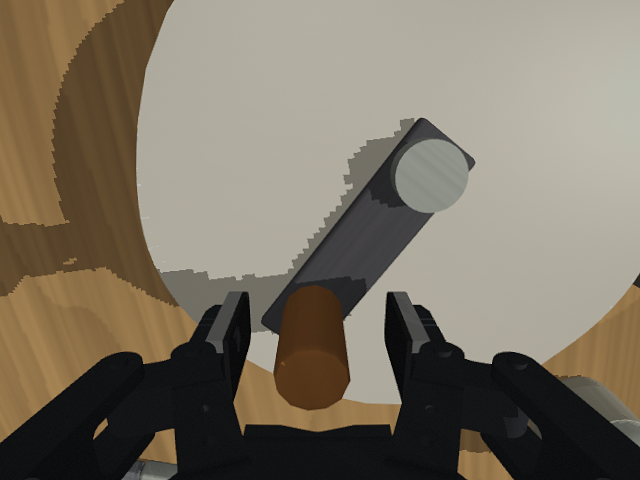

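View pics/s5.png

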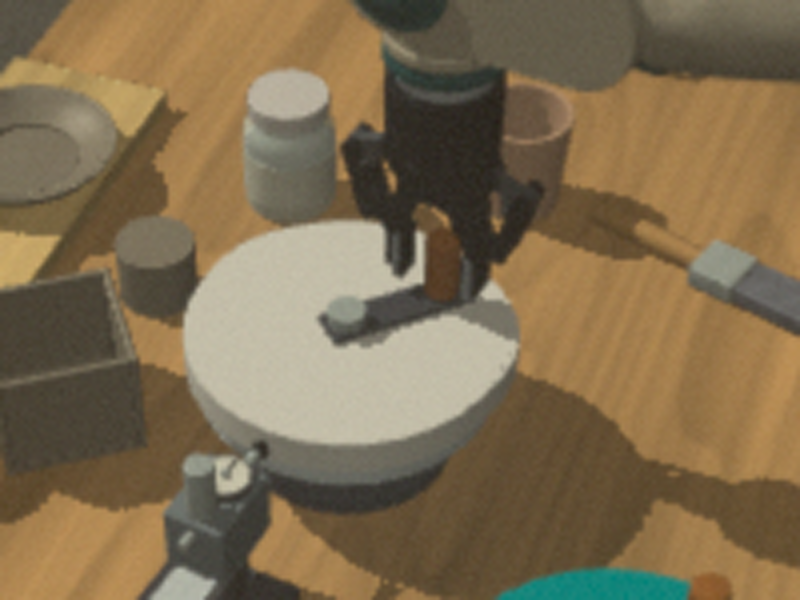

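Emit:
jog_arm([
  [[0.8,-0.006,0,0,0],[1,-0.006,0,0,0],[1,-0.006,0,0,0],[1,-0.006,0,0,0],[1,-0.006,0,0,0],[1,-0.006,0,0,0]],
], force=40)

```text
t: 9.2
position: [0.5088, -0.1122, 0.119]
tcp_rot: [-1.568, 0.113, -0.118]
ft_force: [-1.0, 0.8, 7.1]
opening: 0.27
```

```bash
python3 - <<'E'
from h import *
s,p,M=tool();im,d=ctrl.read_camera("wrist");print(p,s['ft_force'],M.T@s['ft_force'],s['opening'])
c=ctrl.camera_info("wrist")
cv2.imwrite("pics/w6.png",im[:,:,::-1])
print(np.hypot(*(p[:2]-[.5585,-.0643])),np.degrees(np.arctan2(p[1]+.0643,p[0]-.5585)))
E
```

```text
[ 0.5087967  -0.11218544  0.11900906] [-1.00433149  0.8483303   7.09353009] [-1.09790249 -7.09693776  0.688912  ] 0.26986787894536707
0.06901763409371305 -136.0671712302793
```

View pics/w6.png

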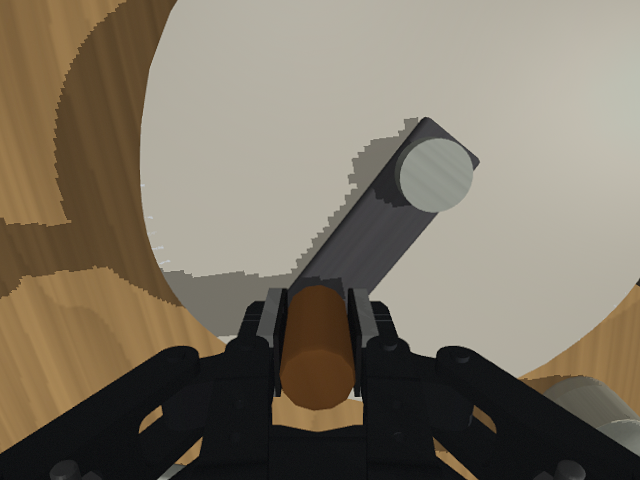

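```bash
python3 - <<'E'
from h import *
c=ctrl.camera_info("wrist")
print("axis",atz(c,436,174,.121))
a=atz(c,427,118,.111);b=atz(c,298,278,.111);print("L edge",np.degrees(np.arctan2(*(b-a)[1::-1])))
a=atz(c,478,161,.111);b=atz(c,366,298,.111);print("R edge",np.degrees(np.arctan2(*(b-a)[1::-1])))
im=cv2.imread("pics/w6.png")[:,:,::-1];crop(im,280,100,490,310,3,"pics/w6c.png")
E
```

```text
axis [ 0.55791491 -0.06483982  0.121     ]
L edge -135.69830738882231
R edge -134.1542112678235
```

View pics/w6c.png

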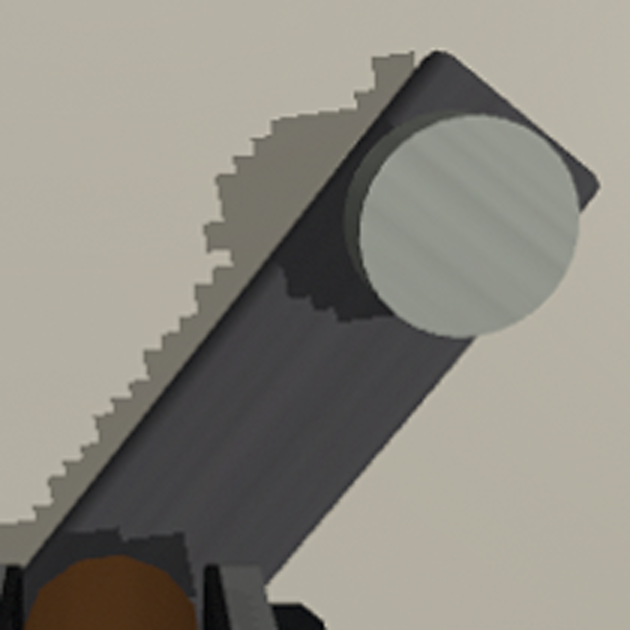

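```bash
cat >> h.py <<'E'
C=np.array([.5583,-.0627])
def rows(phi,deg,n,dx=0,dy=0,hold=1,grip=1):
    "arc rows from knob angle phi by deg in n rows; dx,dy radial corrections in world m reached at the end"
    s,p,M=tool();e=lambda a:.07*np.array([np.cos(np.radians(a)),np.sin(np.radians(a)),0])
    out=[]
    for i in range(1,n+1):
        v=M.T@(e(phi+deg*i/n)-e(phi)+np.array([dx,dy,0])*i/n)/.2
        out.append([grip,round(v[0],3),0,round(v[2],3),0])
    out+= [out[-1]]*hold
    print(out)
def chk():
    s,p,M=tool();q=p[:2]-C;a=np.arctan2(q[1],q[0]);f=np.array(s['ft_force'])[:2]
    er=np.array([np.cos(a),np.sin(a)]);et=np.array([-er[1],er[0]])
    print("phi %.1f r %.1f Fr %.1f Ft %.1f Fz %.1f t %.1f"%(np.degrees(a),np.hypot(*q)*1e3,f@er,f@et,s['ft_force'][2],s['t']))
E
python3 -c "
from h import *
chk();rows(-135,20,5)"
```

```text
phi -135.0 r 70.0 Fr 0.6 Ft -1.5 Fz 5.9 t 9.2
[[1, np.float64(0.02), 0, np.float64(-0.014), 0], [1, np.float64(0.041), 0, np.float64(-0.026), 0], [1, np.float64(0.063), 0, np.float64(-0.037), 0], [1, np.float64(0.086), 0, np.float64(-0.047), 0], [1, np.float64(0.109), 0, np.float64(-0.054), 0], [1, np.float64(0.109), 0, np.float64(-0.054), 0]]
```

Emit:
jog_arm([
  [[1,0.02,0,-0.014,0],[1,0.041,0,-0.026,0],[1,0.063,0,-0.037,0],[1,0.086,0,-0.047,0],[1,0.109,0,-0.054,0]],
])

```text
t: 9.67
position: [0.5288, -0.1261, 0.119]
tcp_rot: [-1.568, 0.114, -0.117]
ft_force: [-1.1, 1.3, 8.0]
opening: 0.265
```

```bash
sed -i 's/round(v\[0\],3)/float(round(v[0],3))/;s/round(v\[2\],3)/float(round(v[2],3))/' h.py; python3 -c "
from h import *
chk();rows(-115,30,8,hold=0)"
```

```text
phi -115.0 r 70.0 Fr -0.7 Ft -1.5 Fz 8.0 t 9.7
[[1, 0.022, 0, -0.006, 0], [1, 0.045, 0, -0.01, 0], [1, 0.067, 0, -0.013, 0], [1, 0.09, 0, -0.014, 0], [1, 0.113, 0, -0.014, 0], [1, 0.136, 0, -0.013, 0], [1, 0.159, 0, -0.01, 0], [1, 0.181, 0, -0.005, 0]]
```

The circle fits: radial force is about 0 and tangential is 1.5 N, which is just the bearing friction. I'll carry on counter-clockwise.

Emit:
jog_arm([
  [[1,0.022,0,-0.006,0],[1,0.045,0,-0.01,0],[1,0.067,0,-0.013,0],[1,0.09,0,-0.014,0],[1,0.113,0,-0.014,0],[1,0.136,0,-0.013,0],[1,0.159,0,-0.01,0],[1,0.181,0,-0.005,0]],
])

```text
t: 10.33
position: [0.5644, -0.1324, 0.119]
tcp_rot: [-1.568, 0.114, -0.117]
ft_force: [-2.2, 0.4, 6.4]
opening: 0.266
```

```bash
python3 -c "
from h import *
chk();rows(-85,30,8,hold=0)
rows(-55,20,5,hold=0)
rows(-35,10,3,hold=0)
rows(-25,10,3,hold=0)
rows(-15,10,3,hold=0)
rows(-5,10,3,hold=0)"
```

```text
phi -85.0 r 70.0 Fr -0.6 Ft -2.2 Fz 6.4 t 10.3
[[1, 0.022, 0, 0.006, 0], [1, 0.044, 0, 0.014, 0], [1, 0.065, 0, 0.022, 0], [1, 0.085, 0, 0.033, 0], [1, 0.105, 0, 0.044, 0], [1, 0.124, 0, 0.057, 0], [1, 0.142, 0, 0.071, 0], [1, 0.159, 0, 0.086, 0]]
[[1, 0.017, 0, 0.017, 0], [1, 0.033, 0, 0.036, 0], [1, 0.048, 0, 0.056, 0], [1, 0.061, 0, 0.076, 0], [1, 0.072, 0, 0.098, 0]]
[[1, 0.009, 0, 0.018, 0], [1, 0.016, 0, 0.037, 0], [1, 0.022, 0, 0.057, 0]]
[[1, 0.005, 0, 0.02, 0], [1, 0.009, 0, 0.04, 0], [1, 0.012, 0, 0.06, 0]]
[[1, 0.002, 0, 0.02, 0], [1, 0.002, 0, 0.041, 0], [1, 0.002, 0, 0.061, 0]]
[[1, -0.002, 0, 0.02, 0], [1, -0.005, 0, 0.04, 0], [1, -0.009, 0, 0.06, 0]]
```

Emit:
jog_arm([
  [[1,0.022,0,0.006,0],[1,0.044,0,0.014,0],[1,0.065,0,0.022,0],[1,0.085,0,0.033,0],[1,0.105,0,0.044,0],[1,0.124,0,0.057,0],[1,0.142,0,0.071,0],[1,0.159,0,0.086,0]],
])

```text
t: 11.0
position: [0.5983, -0.1201, 0.119]
tcp_rot: [-1.569, 0.114, -0.117]
ft_force: [-2.1, -0.1, 6.9]
opening: 0.27
```

Emit:
jog_arm([
  [[1,0.017,0,0.017,0],[1,0.033,0,0.036,0],[1,0.048,0,0.056,0],[1,0.061,0,0.076,0],[1,0.072,0,0.098,0]],
])

```text
t: 11.42
position: [0.6154, -0.1031, 0.119]
tcp_rot: [-1.569, 0.114, -0.118]
ft_force: [-2.4, -2.7, 5.2]
opening: 0.271
```

Emit:
jog_arm([
  [[1,0.009,0,0.018,0],[1,0.016,0,0.037,0],[1,0.022,0,0.057,0]],
])

```text
t: 11.67
position: [0.6213, -0.093, 0.119]
tcp_rot: [-1.57, 0.114, -0.118]
ft_force: [-2.0, -4.4, 4.9]
opening: 0.273
```

Emit:
jog_arm([
  [[1,0.005,0,0.02,0],[1,0.009,0,0.04,0],[1,0.012,0,0.06,0]],
])

```text
t: 11.92
position: [0.6256, -0.0816, 0.119]
tcp_rot: [-1.57, 0.114, -0.118]
ft_force: [-0.7, -4.2, 4.8]
opening: 0.27
```

```bash
python3 -c "
from h import *
chk()
im,d=ctrl.read_camera('wrist');cv2.imwrite('pics/w7.png',im[:,:,::-1])"
```

```text
phi -15.7 r 69.9 Fr 0.4 Ft -4.2 Fz 4.8 t 11.9
```

View pics/w7.png

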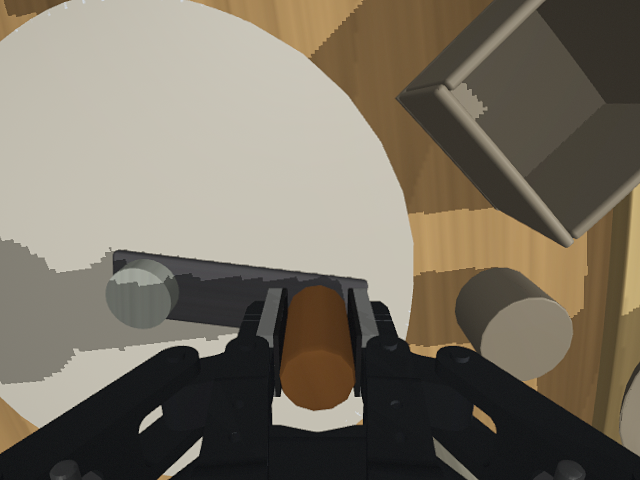

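Force peaked at about 4.4 N at φ≈-25°, so this is the lesser swelling, as the outline predicted. I'll continue towards the high one.

Emit:
jog_arm([
  [[1,0.002,0,0.02,0],[1,0.002,0,0.041,0],[1,0.002,0,0.061,0]],
])

```text
t: 12.22
position: [0.6279, -0.0691, 0.119]
tcp_rot: [-1.569, 0.113, -0.118]
ft_force: [-0.2, -2.7, 6.5]
opening: 0.271
```

Emit:
jog_arm([
  [[1,-0.002,0,0.02,0],[1,-0.005,0,0.04,0],[1,-0.009,0,0.06,0]],
])

```text
t: 12.47
position: [0.628, -0.0566, 0.119]
tcp_rot: [-1.569, 0.113, -0.118]
ft_force: [-0.2, -2.3, 5.2]
opening: 0.27
```

```bash
python3 -c "
from h import *
chk();rows(5,30,8,hold=0)
rows(35,35,9,hold=0)
rows(70,10,3,hold=0)
rows(80,10,3,hold=0)
rows(90,10,3,hold=0)
rows(100,10,3,hold=0)"
```

```text
phi 5.0 r 69.9 Fr -0.4 Ft -2.3 Fz 5.2 t 12.5
[[1, -0.006, 0, 0.022, 0], [1, -0.014, 0, 0.044, 0], [1, -0.022, 0, 0.065, 0], [1, -0.033, 0, 0.085, 0], [1, -0.044, 0, 0.105, 0], [1, -0.057, 0, 0.124, 0], [1, -0.071, 0, 0.142, 0], [1, -0.086, 0, 0.159, 0]]
[[1, -0.017, 0, 0.017, 0], [1, -0.035, 0, 0.032, 0], [1, -0.054, 0, 0.046, 0], [1, -0.074, 0, 0.059, 0], [1, -0.095, 0, 0.071, 0], [1, -0.116, 0, 0.081, 0], [1, -0.138, 0, 0.09, 0], [1, -0.161, 0, 0.097, 0], [1, -0.184, 0, 0.102, 0]]
[[1, -0.02, 0, 0.003, 0], [1, -0.04, 0, 0.006, 0], [1, -0.061, 0, 0.007, 0]]
[[1, -0.02, 0, -0.0, 0], [1, -0.041, 0, -0.001, 0], [1, -0.061, 0, -0.004, 0]]
[[1, -0.02, 0, -0.004, 0], [1, -0.04, 0, -0.008, 0], [1, -0.059, 0, -0.014, 0]]
[[1, -0.019, 0, -0.007, 0], [1, -0.038, 0, -0.015, 0], [1, -0.056, 0, -0.024, 0]]
```

Emit:
jog_arm([
  [[1,-0.006,0,0.022,0],[1,-0.014,0,0.044,0],[1,-0.022,0,0.065,0],[1,-0.033,0,0.085,0],[1,-0.044,0,0.105,0],[1,-0.057,0,0.124,0],[1,-0.071,0,0.142,0],[1,-0.086,0,0.159,0]],
])

```text
t: 13.13
position: [0.6156, -0.0225, 0.119]
tcp_rot: [-1.568, 0.113, -0.118]
ft_force: [0.4, -1.5, 6.0]
opening: 0.272
```

Emit:
jog_arm([
  [[1,-0.017,0,0.017,0],[1,-0.035,0,0.032,0],[1,-0.054,0,0.046,0],[1,-0.074,0,0.059,0],[1,-0.095,0,0.071,0],[1,-0.116,0,0.081,0],[1,-0.138,0,0.09,0],[1,-0.161,0,0.097,0],[1,-0.184,0,0.102,0]],
])

```text
t: 13.88
position: [0.5822, 0.0031, 0.119]
tcp_rot: [-1.568, 0.112, -0.119]
ft_force: [1.9, -2.3, 4.9]
opening: 0.27
```

Emit:
jog_arm([
  [[1,-0.02,0,0.003,0],[1,-0.04,0,0.006,0],[1,-0.061,0,0.007,0]],
])

```text
t: 14.13
position: [0.5704, 0.0063, 0.119]
tcp_rot: [-1.568, 0.112, -0.119]
ft_force: [0.6, -1.3, 5.9]
opening: 0.27
```

Emit:
jog_arm([
  [[1,-0.02,0,0,0],[1,-0.041,0,-0.001,0],[1,-0.061,0,-0.004,0]],
])

```text
t: 14.38
position: [0.5585, 0.0074, 0.119]
tcp_rot: [-1.568, 0.112, -0.119]
ft_force: [4.9, -0.9, 5.7]
opening: 0.267
```

```bash
python3 -c "
from h import *
chk()
im,d=ctrl.read_camera('wrist');cv2.imwrite('pics/w8.png',im[:,:,::-1])"
```

```text
phi 89.9 r 70.1 Fr -0.9 Ft -4.9 Fz 5.7 t 14.4
```

View pics/w8.png

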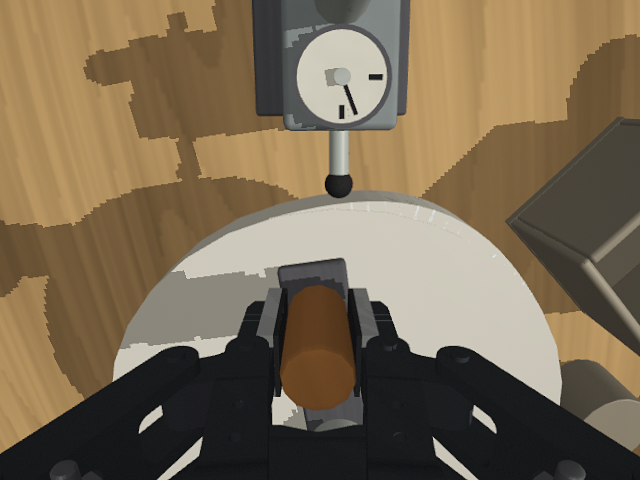

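Dial view: the needle has swung about 20° off the zero mark, at pivot (342,76), so the pointer is climbing the high spot. I'll continue.

Emit:
jog_arm([
  [[1,-0.02,0,-0.004,0],[1,-0.04,0,-0.008,0],[1,-0.059,0,-0.014,0]],
])

```text
t: 14.68
position: [0.5471, 0.0065, 0.119]
tcp_rot: [-1.567, 0.11, -0.121]
ft_force: [8.2, -0.3, 3.2]
opening: 0.27
```

Emit:
jog_arm([
  [[1,-0.019,0,-0.007,0],[1,-0.038,0,-0.015,0],[1,-0.056,0,-0.024,0]],
])

```text
t: 14.93
position: [0.5358, 0.0037, 0.1191]
tcp_rot: [-1.567, 0.109, -0.121]
ft_force: [15.2, 2.6, -1.2]
opening: 0.269
```

```bash
python3 -c "
from h import *
chk()
im,d=ctrl.read_camera('wrist');cv2.imwrite('pics/w9.png',im[:,:,::-1]);crop(im,260,0,480,220,3,'pics/w9c.png');rows(110,5,2,hold=0);rows(115,5,2,hold=0);rows(120,5,2,hold=0)"
```

```text
phi 108.7 r 70.1 Fr -2.4 Ft -15.2 Fz -1.2 t 14.9
[[1, -0.013, 0, -0.008, 0], [1, -0.026, 0, -0.016, 0]]
[[1, -0.013, 0, -0.009, 0], [1, -0.025, 0, -0.018, 0]]
[[1, -0.012, 0, -0.01, 0], [1, -0.023, 0, -0.02, 0]]
```

View pics/w9c.png

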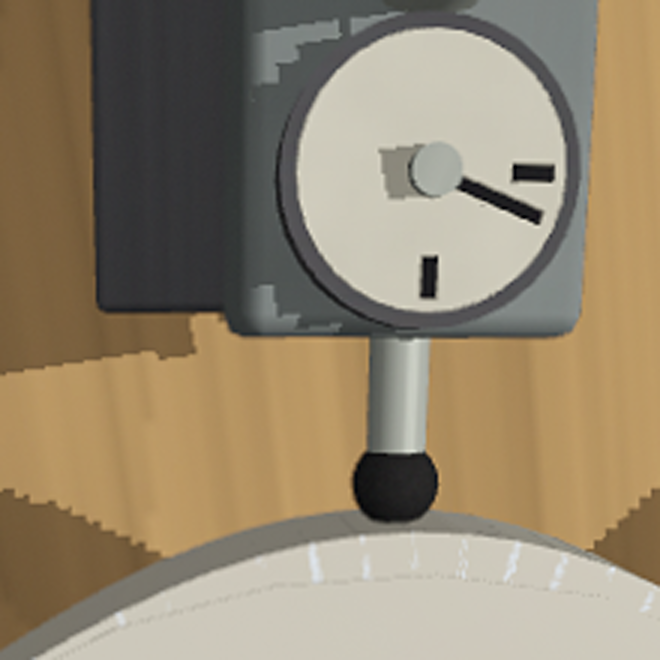

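The needle is at about 65° (3.9 mm) and should read roughly 77° at the top, so a few degrees remain.

Emit:
jog_arm([
  [[1,-0.013,0,-0.008,0],[1,-0.026,0,-0.016,0],[1,-0.026,0,-0.016,0]],
])

```text
t: 15.23
position: [0.5288, 0.0008, 0.119]
tcp_rot: [-1.568, 0.112, -0.119]
ft_force: [-0.6, -1.1, 8.0]
opening: 0.27
```

```bash
python3 -c "
from h import *
chk()
im,d=ctrl.read_camera('wrist');crop(im,260,0,480,220,3,'pics/w10c.png')"
```

```text
phi 114.9 r 70.1 Fr -0.7 Ft 1.0 Fz 8.0 t 15.2
```

View pics/w10c.png

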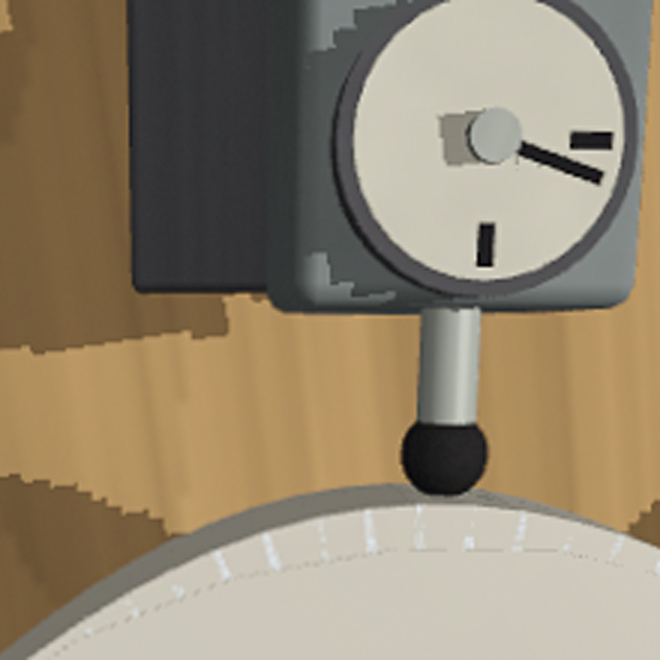

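Emit:
jog_arm([
  [[1,-0.013,0,-0.009,0],[1,-0.025,0,-0.018,0],[1,-0.025,0,-0.018,0]],
])

```text
t: 15.53
position: [0.523, -0.0022, 0.119]
tcp_rot: [-1.568, 0.113, -0.118]
ft_force: [-3.3, -2.4, 9.6]
opening: 0.272
```

```bash
python3 -c "
from h import *
chk()
im,d=ctrl.read_camera('wrist');crop(im,260,0,480,220,3,'pics/w11c.png')"
```

```text
phi 120.3 r 70.1 Fr -0.4 Ft 4.1 Fz 9.6 t 15.5
```

View pics/w11c.png

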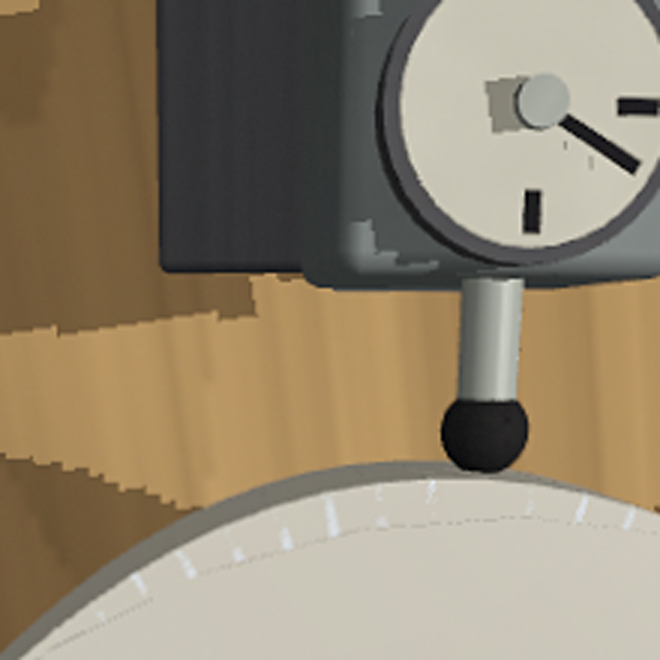

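Needle readings against the zero mark are about 70° at φ=108.7, 73° at 114.9 and 59° at 120.3. The high spot is therefore around φ≈112.5, so I'll go back there.

```bash
python3 -c "
from h import *
rows(120,-7.5,4,hold=2)"
```

```text
[[1, 0.009, 0, 0.007, 0], [1, 0.018, 0, 0.014, 0], [1, 0.028, 0, 0.02, 0], [1, 0.038, 0, 0.026, 0], [1, 0.038, 0, 0.026, 0], [1, 0.038, 0, 0.026, 0]]
```

Emit:
jog_arm([
  [[1,0.009,0,0.007,0],[1,0.018,0,0.014,0],[1,0.028,0,0.02,0],[1,0.038,0,0.026,0],[1,0.038,0,0.026,0],[1,0.038,0,0.026,0]],
])

```text
t: 16.08
position: [0.5309, 0.0018, 0.119]
tcp_rot: [-1.568, 0.114, -0.117]
ft_force: [-3.2, -1.0, 10.2]
opening: 0.27
```

```bash
python3 -c "
from h import *
chk()
im,d=ctrl.read_camera('wrist');crop(im,260,0,480,220,3,'pics/w12c.png')"
```

```text
phi 113.0 r 70.0 Fr 0.3 Ft 3.4 Fz 10.2 t 16.1
```

View pics/w12c.png

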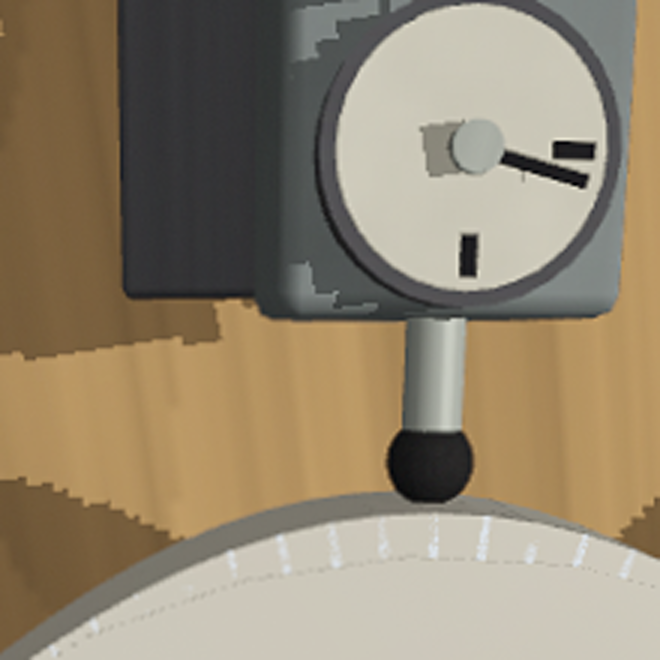

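The needle now reads about 76°, which is essentially the expected maximum. Releasing and lifting clear.

Emit:
jog_arm([
  [[0.8,0,0,0,0],[0.4,0,0,0,0],[0,0,0,0,0],[0,0,0,0,0],[0,0,0,0,0],[0,0,0,0,0],[0,0,-0.1,0,0],[0,0,-0.25,0,0],[0,0,-0.4,0,0],[0,0,-0.5,0,0],[0,0,-0.5,0,0],[0,0,-0.5,0,0]],
])

```text
t: 17.13
position: [0.5311, 0.0021, 0.2182]
tcp_rot: [-1.568, 0.114, -0.117]
ft_force: [0.5, 0.6, -1.4]
opening: 0.999
```

```bash
python3 -c "
from h import *
chk()
im,d=ctrl.read_camera('wrist');cv2.imwrite('pics/w13.png',im[:,:,::-1]);crop(im,260,40,480,240,3,'pics/w13c.png')
im,d=ctrl.read_camera('top');cv2.imwrite('pics/top13.png',im[:,:,::-1])"
```

```text
phi 112.8 r 70.3 Fr 0.4 Ft -0.7 Fz -1.4 t 17.1
```

View pics/w13.png

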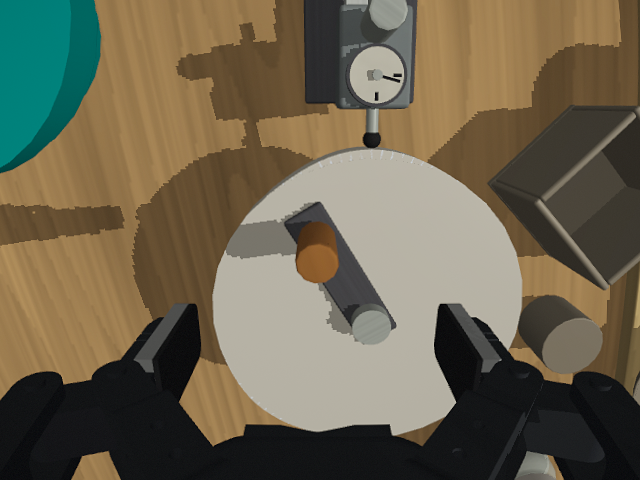

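View pics/w13c.png

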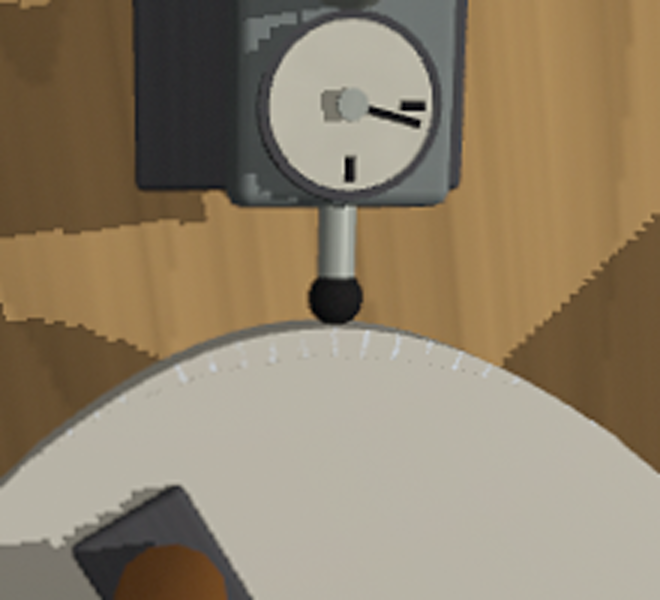

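View pics/top13.png

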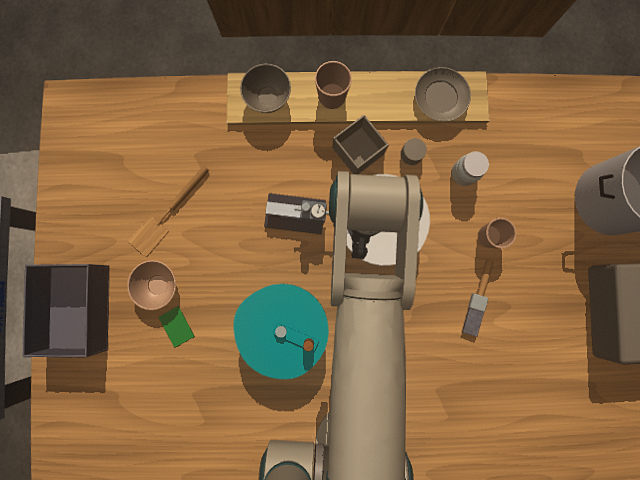

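After release the needle still shows about 75–76° (4.4 mm, about 6.6 N), the carriage is home, the bystanders are where they were and the gripper is clear. Handing in.

```bash
python3 -c "
from h import *
chk();ctrl.job_done()"
```

```text
phi 113.5 r 70.8 Fr 0.4 Ft -0.6 Fz -0.3 t 17.2
the job is handed in; nothing more can be done
```

I handed the job in at about 17 s, with the high spot standing on the gauge's pointer and the carriage home. No verdict came back, so the figures below are my own readings.

- **Carriage:** I slid it 39.8 mm by its post at a steady 10 N. It stopped against the inner stop at about 15 N, well under the 25 N at which the rail slips.
- **Turning the wheel:** I turned it by the knob at about 0.8 rad/s. The lesser swelling showed as about 4.4 N with the knob at roughly -25° (world angle from above). The high spot showed as up to 15 N near 109°.
- **Final position:** I went about 7° past the top and came back to a knob angle of about 113°. The needle read 70° at 108.7°, 73° at 114.9° and 59° at 120.3°.
- **Last checks:** After letting go, the needle stayed at about 75°, which is about 4.4 mm or 6.6 N (5.7 N needed). The gripper was open and clear of everything. In the top view the other things stood where they had been; I compared that by eye and did not measure it.

**Not as expected or not done:**
- I felt about 255° of the edge, not a full turn. The bat's outline in the camera pictures had already shown the two swellings 130° apart, and the forces matched it.
- The peak forces were outside the stated ranges: about 15 N on the high spot, against 10–12 N stated, and 4.4 N on the lesser, against 5–6 N. I put the first down to inertia and the second to coarse sampling.

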